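# Slide the jam bowl onto its mat

## Robot

A 7-joint arm with a two-finger parallel gripper is mounted at the origin on a cart in front of the work surface, level with it; the furniture and walls round the work are solid. World frame = base frame: x ahead of the robot, y to its left, z up, the work surface at z = 0. Lengths are in m, angles in rad, forces in N, time in s.
With the tool pointing down it reaches from about 0.425 to 1.025 m from the base axis. Payload 9.4 kg.
Tool frame: the origin (TCP) lies midway between the tips of the shut fingers; the grasp point (between the pads) lies 19 mm behind it; z points along the fingers, y is the direction in which the jaws open and shut (so a half turn about z gives the same grasp; the last joint's range is limited). The gripper opens to 85 mm and grips with 20 to 120 N. Pads are 22 mm wide; open, the fingers measure 114 mm over their backs; the gripper's body (76 mm by 85 mm) begins 54 mm behind the grasp point. The pads swing forward as they close: fully open they stand 13 mm farther back than shut.
Start: joints at [-1.377, 0.599, -0.003, 1.599, 0.002, 0.943, -0.08], TCP at [0.194, 0.699, 0.231] pointing down, gripper open.
Joint ranges: [-2.57, 2.57], [-0.35, 1.97], [-1.29, 1.29], [0.11, 2.56], [-1.05, 4.19], [0.11, 1.86], [-2.63, 2.63]. Speed limits (rad/s): [2.22, 2.22, 3.01, 3.01, 3.14, 3.14, 3.14].

## Interface

Orientations are given as a rotation vector (axis times angle).
In Python, from station import status, get_image, camera_info, order, spot_in, tip_of gives the robot as it stands.
- The arm moves only by the shell command python3 -m handwheel 'ROWS' [FORCE]. ROWS is JSON, a list of rows, each a list of 7 numbers: the shift along the world's x, y, z in mm, then the turn, a rotation vector about the world's x, y, z in rad, then the opening, from 0 (shut) to 1 (fully open). In form: [[x, y, z, wx, wy, wz, claw], ...]. A call has 1 to 12 rows; each row is the pose to reach, as a shift and turn from the pose measured when the call began; what a row does not reach only later rows make up. A row lasts 1/8 s, in which the tool goes at most 62.5 mm and 10.7 degrees, less where a joint would pass 70% of its speed; a pose out of reach is approached as far as the arm can. A call with a gripper value outside its range is refused whole. The fingers move at their own pace and stop on an object; FORCE is the grip in N (left out, the last holds). Time passes only in rows, so rows that repeat a pose let the fingers close. It gives the time, the measured TCP pose, the force and the opening at its end, in the units of the state.
- status.sense(): the state, without advancing time (a new reading comes with each control period).
- get_image(name): name is "scene" or "top" or "wrist"; returns (picture, depth): 480x640x3 uint8, blue, green, red; 480x640 float32, m along the optical axis (not along the pixel's ray), 0 where there is no reading.
- camera_info(name): a dict with "K" (3x3 intrinsics, pixels), "eye" and "rotation" of the camera in the world. Camera axes: x right, y up, looking along -z (the intrinsics and any distortion apply to the point x, -y, -z); pixel columns grow to the right and rows downward; lengths in m; the calibration is good to about 2 mm. A picture is of the moment at which its call begins: read the wrist's pose just before it. camera_info takes no time and is no camera call; for the wrist camera it gives the pose at the moment of the call.
- order.finish_job(): hands the job in, once; it reports no verdict.
Trained networks look in the newest picture that a camera, given by its name, has taken for a name from the list of things; names that differ only in an ending like _2 or _b are one class to them, and where a whole thing is asked for, a point or a joint stands for the part that bears it (a point fixed in the world has none). Each returns a list of dicts, best first, with "conf" (0 to 1); they miss things now and then, are a little off and sometimes report something else, mostly with a low value. They report only what shows in the picture. A call takes as long as a camera call.
- spot_in(label, camera): "point" ([x, y, z] in m, in world coordinates, good to about 4 mm: the middle of the surface that is visible of it).
- tip_of(label, camera): "point" ([x, y, z] in m, in world coordinates, good to about 4 mm: a listed point, or the origin of a listed thing).
The state is a dict: "clock": time; "qpos": joint angles; "joint_vel": joint speeds; "effort": joint torques, N m; "eef_pos": TCP position; "tcp_rot": TCP orientation; "force": force on the tool from outside, world axes, zero at the start; "wrist_torque": the same for the moment, N m; "opening": finger opening in m.
Only numpy, scipy, OpenCV 4.12 (cv2) and the standard library are available. Lean on these libraries where they do the work, as an engineer would, in place of code of your own. Each camera call takes 0.05 s, during which the arm holds its last target.

## Task

The buffet is being set out: push the jam bowl at the near end of the table (the plain round bowl without a spoon) across to the middle of the empty round cork mat, so that the whole bowl stands inside the edge of the mat. It is full, so slide it along the table and do not lift or tip it, and leave the bowl of nuts and the pepper mill where they are.

Things in the scene. Friction and masses are not known exactly. Their poses are not given: they have to be found in the camera images.
- jam_bowl_center (a point): The jam bowl at the near end of the table (not the one far back on the right): round white porcelain, no spoon, filled with jam that acts as solid, loose, about 0.36 kg. Rim diameter 141 mm (its widest place), height 64 mm, sides sloping in to a flat foot 80 mm wide; an upright finger beside it meets the rim. The point lies on its axis, 32 mm above its underside; z is up.
- mat_center (a point): The round cork mat, 180 mm in diameter, lying flat and fixed on the table; it is thin (under 2 mm) and has no step that would stop the bowl. The bowl and the mat stand at the two ends of the near part of the table, either way round; the grey cloth between them is no obstacle. The point is its middle, at table height.
- nut_bowl_center (a point): The bowl of nuts, a bystander with a spoon in it, 164 x 141 x 81 mm over the spoon, loose, further back on the table. The point lies on its axis 40 mm above its underside.
- pepper_mill_center (a point): The turned wooden pepper mill, a bystander, 53 mm in diameter and 155 mm tall, loose, standing towards the back of the table. The point lies on its axis, half-way up.

How it is judged:
At the end, for the whole second after the job is handed in: The jam bowl stands upright on the table, its axis within 20 mm of the middle of the round mat, so that its rim is inside the edge of the mat (horizontal distance between jam_bowl_center and mat_center below 0.02 m and angle between jam_bowl_center's own z axis and vertical below 0.1 rad and height (world z) of jam_bowl_center below 0.04 m); the robot touches nothing.
It fails at once if the jam bowl is lifted (its middle more than 20 mm higher than when standing) (height (world z) of jam_bowl_center above 0.052 m).
It fails at once if the jam bowl is tipped by more than 20 degrees (angle between jam_bowl_center's own z axis and vertical above 0.35 rad).
It fails at once if the bowl of nuts is moved by more than 20 mm (distance of nut_bowl_center from where it was at the start of the episode above 0.02 m).
It fails at once if the pepper mill is moved by more than 20 mm or knocked over (distance of pepper_mill_center from where it was at the start of the episode above 0.02 m).
It also fails if it takes over 45 s, if anything falls off the work surface, if the arm or the gripper's body presses on something with over 40 N, if the wrist force passes 120 N, or if a joint passes its speed limit or range.

## Working session

There is one attempt and no reset: what is moved stays moved. The work goes in short steps, Python scripts to look and compute and a shell command to move; the robot and the scene stay as the last step left them, time stands still between calls to the robot, and variables do not carry over. Pictures are saved under pics/ and viewed, and the job is handed in when it is done.

```bash
mkdir -p pics; python3 - <<'E'
from station import status,get_image,camera_info,spot_in,tip_of
import cv2
s=status.sense();print(s['clock'],s['eef_pos'],s['tcp_rot'],s['opening'])
for c in ['scene','top']:
    im,d=get_image(c);cv2.imwrite(f'pics/{c}0.png',im)
    print(c,camera_info(c)['eye'])
    for n in ['jam_bowl_center','mat_center','nut_bowl_center','pepper_mill_center']:
        print(n,[(r['point'],r['conf']) for r in tip_of(n,c)][:3])
print(status.sense()['clock'])
E
```

```text
0.0 [0.19385271 0.69811618 0.23040993] [-4.24007009e-01 -3.11278182e+00  2.46406593e-03] 0.08540492364588236
scene [-0.07312963 -0.7671729   0.96391413]
jam_bowl_center [([0.4801, 0.1343, 0.0352], 0.82)]
mat_center [([0.5393, -0.3267, -0.0012], 0.92)]
nut_bowl_center [([0.7426, 0.1266, 0.0415], 0.64)]
pepper_mill_center [([0.7019, -0.0473, 0.0789], 0.69)]
top [ 0.42774625 -0.06335892  1.21322663]
jam_bowl_center [([0.4818, 0.1341, 0.0371], 0.62)]
mat_center [([0.5354, -0.3308, -0.0009], 0.84)]
nut_bowl_center [([0.7461, 0.1255, 0.0422], 0.78)]
pepper_mill_center [([0.7036, -0.0483, 0.0764], 0.76)]
0.5
```

View pics/top0.png

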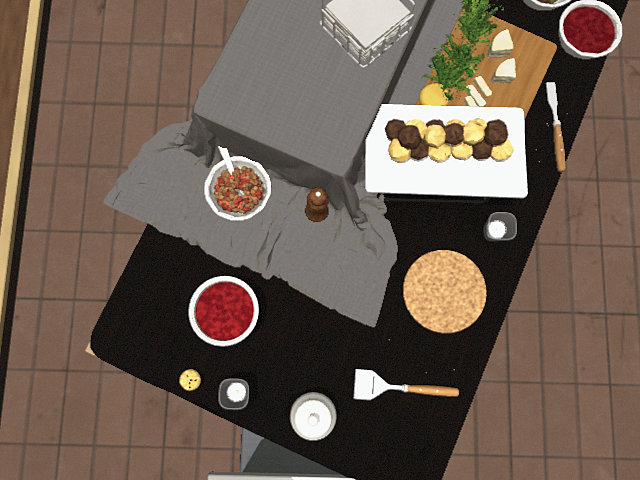

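View pics/scene0.png

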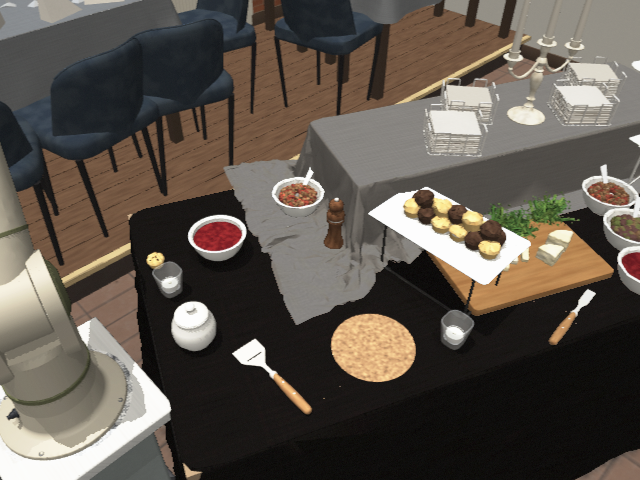

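The top view shows the jam bowl at (224,311), the mat at (445,291), the nuts at (237,188) and the mill at (317,204). The path between bowl and mat is clear, with only flat cloth on it. I'll refine both centres from the pixels.

```bash
cat > h.py <<'E'
import numpy as np,cv2
from station import status,get_image,camera_info
def px2w(uv,ci,z):
    K=np.array(ci['K']);R=np.array(ci['rotation']);e=np.array(ci['eye'])
    uv=np.atleast_2d(np.float64(uv))
    r=np.c_[(uv[:,0]-K[0,2])/K[0,0],-(uv[:,1]-K[1,2])/K[1,1],-np.ones(len(uv))]@R.T
    return e+r*((z-e[2])/r[:,2])[:,None]
def circ(p):
    A=np.c_[2*p[:,:2],np.ones(len(p))];b=(p[:,:2]**2).sum(1)
    x=np.linalg.lstsq(A,b,rcond=None)[0];return x[:2],np.sqrt(x[2]+x[0]**2+x[1]**2)
def biggest(mask,near=None):
    cs=cv2.findContours(mask.astype(np.uint8),cv2.RETR_EXTERNAL,cv2.CHAIN_APPROX_NONE)[0]
    return max(cs,key=cv2.contourArea)
def bowl_mat(cam='top',roi=None,mat=True):
    im,d=get_image(cam);ci=camera_info(cam)
    hsv=cv2.cvtColor(im,cv2.COLOR_BGR2HSV);H,S,V=[hsv[...,i].astype(int) for i in range(3)]
    yy,xx=np.mgrid[:480,:640]
    ok=(yy>230)&(yy<370)&(xx>150)&(xx<510) if roi is None else (yy>roi[1])&(yy<roi[3])&(xx>roi[0])&(xx<roi[2])
    red=ok&((H<6)|(H>172))&(S>150)&(V>60)
    c=biggest(red); 
    jm=np.zeros((480,640),np.uint8);cv2.drawContours(jm,[c],-1,1,-1)
    near=cv2.dilate(jm,np.ones((23,23)))>0
    white=ok&near&(((S<60)&(V>110))|(jm>0))
    cw=cv2.convexHull(biggest(white))[:,0]
    print('jam bowl rim',circ(px2w(cw,ci,0.062)), 'jam z.06',circ(px2w(cv2.convexHull(c)[:,0],ci,0.055)))
    if mat:
        m=ok&(H>7)&(H<25)&(S>60)&(V>110)
        print('mat',circ(px2w(cv2.convexHull(biggest(m))[:,0],ci,0.001)))
    return im
E
python3 - <<'E'
from h import *
bowl_mat()
E
```

```text
Traceback (most recent call last):
  File "h.py", line 25, in bowl_mat
    print('jam bowl rim',circ(px2w(cw,ci,0.062)), 'jam z.06',circ(px2w(cv2.convexHull(c)[:,0],ci,0.055)))
                              ~~~~^^^^^^^^^^^^^
  File "h.py", line 7, in px2w
    return e+r*((z-e[2])/r[:,2])[:,None]
                         ~^^^^^
IndexError: too many indices for array: array is 1-dimensional, but 2 were indexed
```

```bash
sed -i "s/R=np.array(ci\['rotation'\])/R=cv2.Rodrigues(np.float64(ci['rotation']))[0]/" h.py
python3 - <<'E'
from h import *
print(camera_info('top'))
bowl_mat()
E
```

```text
{'K': array([[561.26812587,   0.        , 325.21489304],
       [  0.        , 561.26812587, 239.69765906],
       [  0.        ,   0.        ,   1.        ]]), 'eye': array([ 0.42774625, -0.06335892,  1.21322663]), 'rotation': array([ 0.13342839, -0.14404581, -1.53960332])}
jam bowl rim (array([0.48286553, 0.13519177]), np.float64(0.07130323280484425)) jam z.06 (array([0.48246038, 0.13431457]), np.float64(0.05868672428519548))
mat (array([ 0.54065168, -0.32922571]), np.float64(0.0900639335861433))
```

```bash
python3 -m handwheel '[[23,-37,0,0,0,-0.098,1],[46,-74,0,0,0,-0.196,1],[69,-112,0,0,0,-0.294,1],[92,-149,0,0,0,-0.392,1],[115,-186,0,0,0,-0.49,1],[138,-224,0,0,0,-0.588,1],[161,-261,0,0,0,-0.686,1],[184,-298,0,0,0,-0.784,1],[207,-335,0,0,0,-0.882,1],[230,-373,0,0,0,-0.98,1],[253,-410,0,0,0,-1.08,1],[276,-448,0,0,0,-1.178,1]]'
python3 - <<'E'
from h import *
s=status.sense();R=cv2.Rodrigues(s['tcp_rot'])[0];print(s['clock'],s['eef_pos'],R[:,1],R[:,2],s['qpos'].round(2),s['force'])
E
```

```text
clock: 2.1
eef_pos: [0.4707, 0.2495, 0.2316]
tcp_rot: [2.085, 2.35, 0.001]
force: [-0.7, -0.0, 0.2]
opening: 0.0856
2.1 [0.47068345 0.24953336 0.23158385] [9.92921615e-01 1.18769767e-01 6.39961626e-04] [ 5.82205328e-04  5.20984231e-04 -9.99999695e-01] [-0.85  0.38  0.34  2.05 -0.19  0.73 -0.26] [-0.6953517  -0.01417498  0.24743946]
```

```bash
python3 -m handwheel '[[-2,0,-50,0,0,0,1],[-2,0,-100,0,0,0,1],[-2,0,-150,0,0,0,1],[-2,0,-190,0,0,0,1],[-2,0,-213,0,0,0,1],[-2,0,-213,0,0,0,1]]'
python3 - <<'E'
from h import *
s=status.sense();print(s['clock'],s['eef_pos'],s['force'])
cv2.imwrite('pics/s1.png',get_image('scene')[0])
im=bowl_mat();cv2.imwrite('pics/t1.png',im)
E
```

```text
clock: 2.85
eef_pos: [0.4681, 0.2491, 0.0173]
tcp_rot: [-2.085, -2.349, 0.003]
force: [-0.3, 0.1, 0.4]
opening: 0.0854
2.85 [0.46814281 0.2490698  0.01728603] [-0.28192223  0.06161624  0.38679696]
jam bowl rim (array([0.4831225 , 0.13498808]), np.float64(0.07089307419847124)) jam z.06 (array([0.48246241, 0.13419363]), np.float64(0.05848548767387915))
mat (array([ 0.54065362, -0.3292243 ]), np.float64(0.09006505947275928))
```

View pics/s1.png

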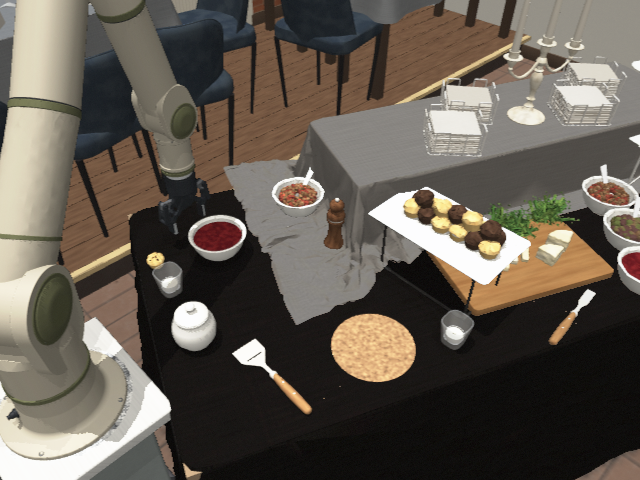

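View pics/t1.png

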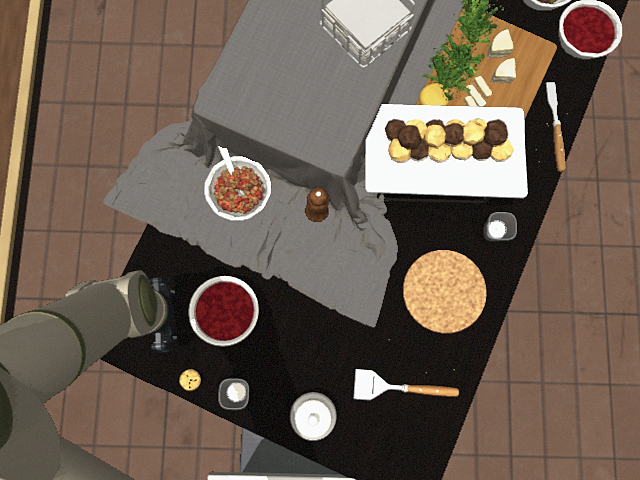

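```bash
python3 -m handwheel '[[2,-15,0,0,0,0,1],[4,-30,0,0,0,0,1],[4.6,-37,0,0,0,0,1],[5.3,-42,0,0,0,0,1],[6,-47,0,0,0,0,1],[6.5,-52,0,0,0,0,1],[7.1,-57,0,0,0,0,1],[7.7,-62,0,0,0,0,1],[8.3,-67,0,0,0,0,1],[9,-72,0,0,0,0,1],[9.6,-77,0,0,0,0,1],[10.2,-82,0,0,0,0,1]]'
python3 - <<'E'
from h import *
s=status.sense();print(s['clock'],s['eef_pos'],s['force'])
cv2.imwrite('pics/s2.png',get_image('scene')[0])
im=bowl_mat();cv2.imwrite('pics/t2.png',im)
E
```

```text
clock: 4.45
eef_pos: [0.4793, 0.1672, 0.0191]
tcp_rot: [2.085, 2.349, 0.002]
force: [-0.2, 2.2, -0.1]
opening: 0.0852
4.45 [0.4792734  0.16720459 0.01913874] [-0.199181    2.23660922 -0.09997231]
jam bowl rim (array([0.49008778, 0.1007374 ]), np.float64(0.07073499739163663)) jam z.06 (array([0.48977879, 0.10006932]), np.float64(0.058479496695848635))
mat (array([ 0.54060014, -0.32923365]), np.float64(0.09013707217257348))
```

View pics/s2.png

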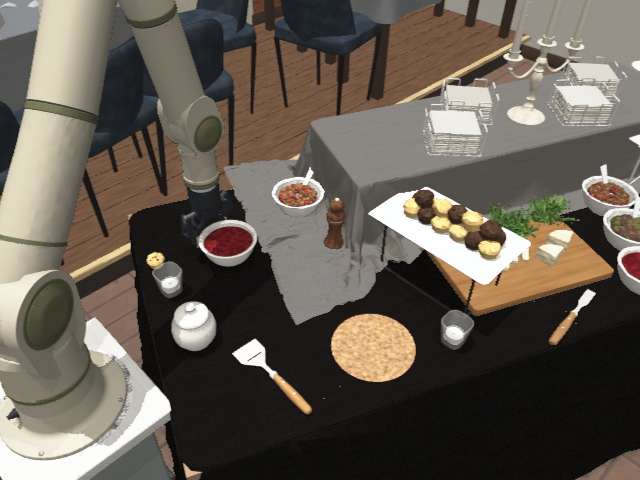

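View pics/t2.png

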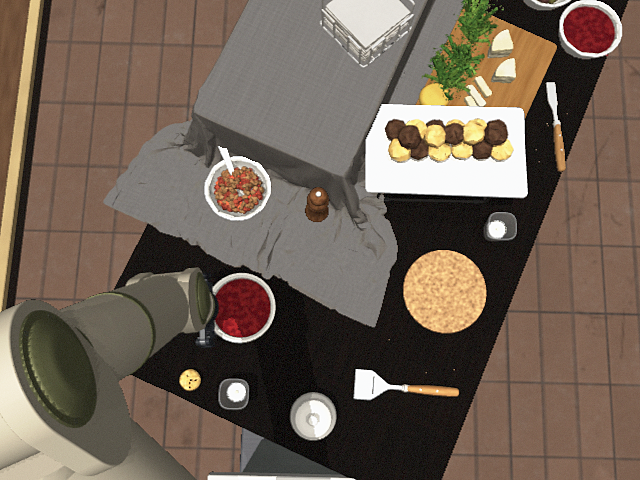

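The bowl slides flat at about 2 N. In the top view it sits centred in the fingers at (244,307), so I'll carry on.

```bash
python3 -m handwheel '[[0.6,-5,0,0,0,0,1],[1.5,-13,0,0,0,0,1],[2.7,-23,0,0,0,0,1],[3.9,-33,0,0,0,0,1],[5.1,-43,0,0,0,0,1],[6.2,-53,0,0,0,0,1],[7.4,-63,0,0,0,0,1],[8.6,-73,0,0,0,0,1],[9.8,-83,0,0,0,0,1],[11,-93,0,0,0,0,1],[12,-103,0,0,0,0,1],[12.9,-110,0,0,0,0,1]]'
python3 - <<'E'
from h import *
s=status.sense();print(s['clock'],s['eef_pos'],s['force'])
im=bowl_mat();cv2.imwrite('pics/t3.png',im)
E
```

```text
clock: 6.05
eef_pos: [0.4923, 0.0559, 0.0192]
tcp_rot: [2.087, 2.347, 0.001]
force: [0.1, 0.9, 0.6]
opening: 0.0851
6.05 [0.49227118 0.0558851  0.0191589 ] [0.14094604 0.88018908 0.60802745]
jam bowl rim (array([ 0.51228164, -0.01271308]), np.float64(0.07888658078289329)) jam z.06 (array([ 0.50266357, -0.01038276]), np.float64(0.058363779256518054))
mat (array([ 0.54065976, -0.32927076]), np.float64(0.09009202026487684))
```

View pics/t3.png

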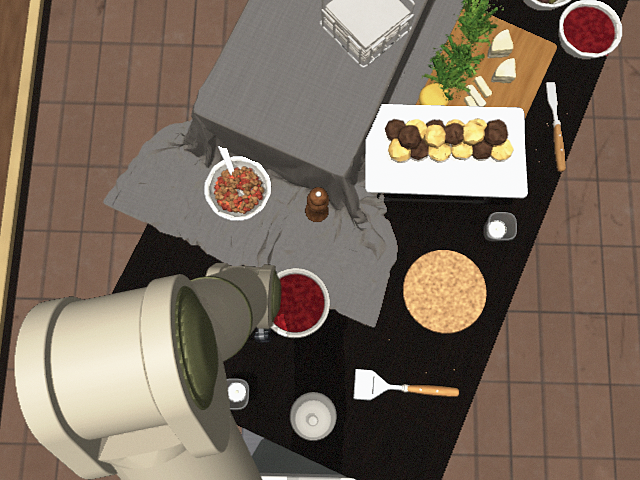

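```bash
python3 -m handwheel '[[0.6,-5,0,0,0,0,1],[1.5,-13,0,0,0,0,1],[2.7,-23,0,0,0,0,1],[3.9,-33,0,0,0,0,1],[5.1,-43,0,0,0,0,1],[6.2,-53,0,0,0,0,1],[7.4,-63,0,0,0,0,1],[8.6,-73,0,0,0,0,1],[9.8,-83,0,0,0,0,1],[11,-93,0,0,0,0,1],[12.2,-103,0,0,0,0,1],[13.4,-113,0,0,0,0,1]]'
python3 - <<'E'
from h import *
s=status.sense();print(s['clock'],s['eef_pos'],s['force'])
im=bowl_mat();cv2.imwrite('pics/t4.png',im)
cv2.imwrite('pics/s4.png',get_image('scene')[0])
E
```

```text
clock: 7.6
eef_pos: [0.5058, -0.0587, 0.0192]
tcp_rot: [2.088, 2.346, 0.001]
force: [-0.6, 1.9, -0.0]
opening: 0.0857
7.6 [ 0.50582932 -0.05869852  0.01917285] [-0.56622159  1.88061727 -0.04273635]
jam bowl rim (array([ 0.52508135, -0.13701525]), np.float64(0.071346527222618)) jam z.06 (array([ 0.51608119, -0.12506832]), np.float64(0.0578993430219752))
mat (array([ 0.54062396, -0.32928536]), np.float64(0.09005012503153972))
```

View pics/t4.png

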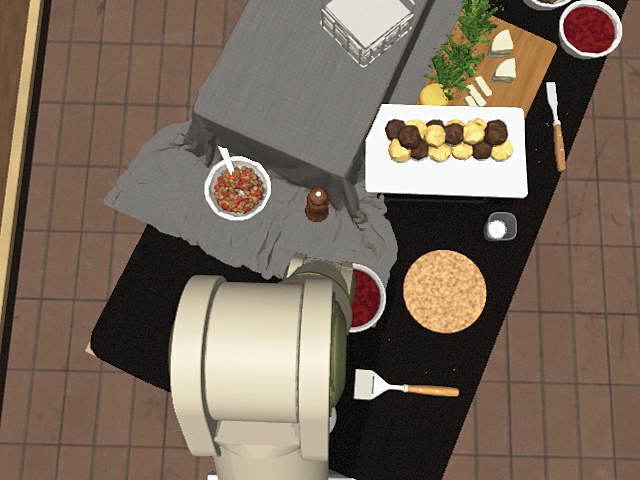

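View pics/s4.png

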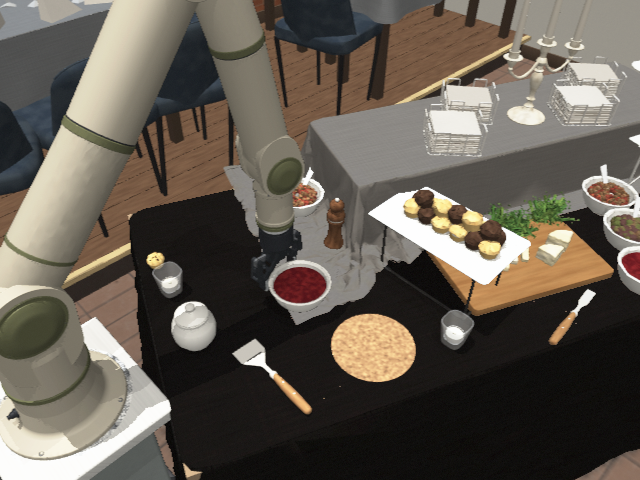

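```bash
python3 -m handwheel '[[0.6,-5,0,0,0,0,1],[1.5,-13,0,0,0,0,1],[2.7,-23,0,0,0,0,1],[3.9,-33,0,0,0,0,1],[5.1,-43,0,0,0,0,1],[6.3,-53,0,0,0,0,1],[7.5,-63,0,0,0,0,1],[8.7,-73,0,0,0,0,1],[9.9,-83,0,0,0,0,1],[11,-93,0,0,0,0,1],[12.3,-103,0,0,0,0,1],[13.5,-113,0,0,0,0,1]]'
python3 - <<'E'
from h import *
s=status.sense();print(s['clock'],s['eef_pos'],s['force'])
im=get_image('scene')[0];cv2.imwrite('pics/s5.png',im)
bowl_mat('scene',(200,220,480,400),mat=False)
cv2.imwrite('pics/t5.png',get_image('top')[0])
E
```

```text
clock: 9.2
eef_pos: [0.5195, -0.1733, 0.0192]
tcp_rot: [2.089, 2.344, 0.0]
force: [-1.6, 2.0, 0.8]
opening: 0.0853
9.2 [ 0.51953266 -0.17334397  0.01921017] [-1.57070634  1.96921782  0.80492948]
jam bowl rim (array([ 0.52789053, -0.2424266 ]), np.float64(0.0803468025733583)) jam z.06 (array([ 0.52642652, -0.24334202]), np.float64(0.05604462447999315))
```

View pics/s5.png

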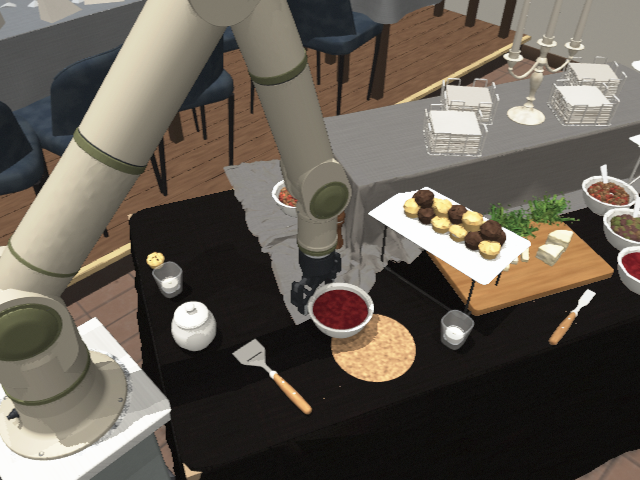

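View pics/t5.png

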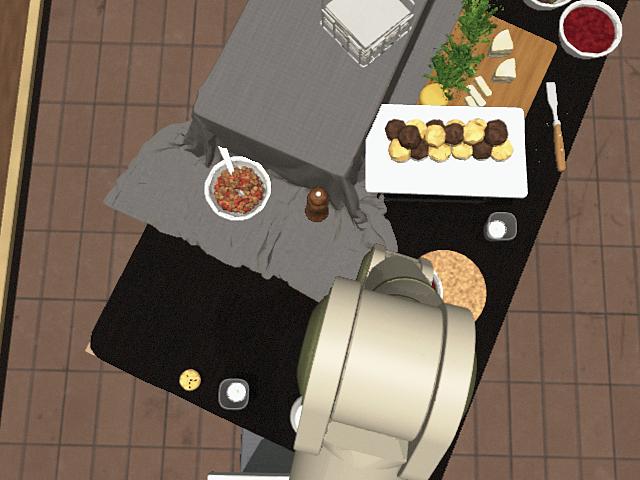

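The scene view shows the bowl upright at (341,311), still in the fingers and starting onto the mat at (373,347). I'll push the rest slowly.

```bash
python3 -m handwheel '[[0.5,-4,0,0,0,0,1],[1.3,-11,0,0,0,0,1],[2.2,-18,0,0,0,0,1],[3.1,-26,0,0,0,0,1],[4.1,-34,0,0,0,0,1],[5,-42,0,0,0,0,1],[6,-50,0,0,0,0,1],[7,-58,0,0,0,0,1],[7.9,-66,0,0,0,0,1],[8.8,-73,0,0,0,0,1],[9.6,-79,0,0,0,0,1],[10,-82,0,0,0,0,1]]'
python3 - <<'E'
from h import *
from station import tip_of
s=status.sense();print(s['clock'],s['eef_pos'],s['force'])
im=get_image('scene')[0];cv2.imwrite('pics/s6.png',im)
bowl_mat('scene',(200,220,480,400),mat=False)
print(tip_of('jam_bowl_center','scene'))
E
```

```text
clock: 10.85
eef_pos: [0.5296, -0.2562, 0.0192]
tcp_rot: [2.091, 2.341, -0.0]
force: [-0.0, 1.6, -0.3]
opening: 0.0855
10.85 [ 0.52955269 -0.25615511  0.01922003] [-0.00286576  1.64613613 -0.28011772]
jam bowl rim (array([ 0.53199704, -0.32580868]), np.float64(0.07487183309338813)) jam z.06 (array([ 0.53634399, -0.3244002 ]), np.float64(0.05622741573760714))
[{'point': [0.5378, -0.3222, 0.0364], 'conf': 0.83}]
```

View pics/s6.png

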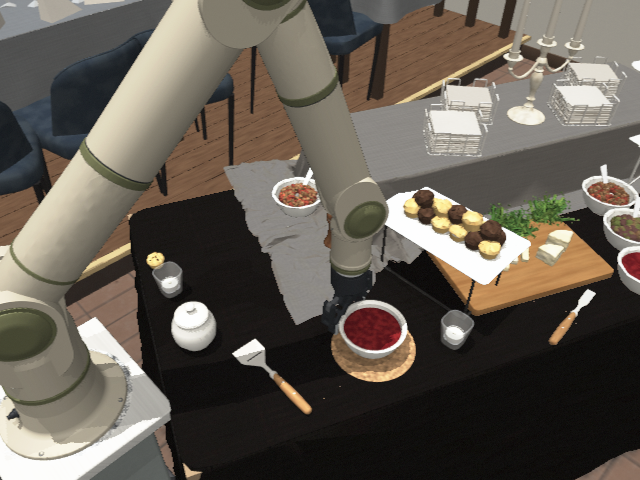

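```bash
python3 -m handwheel '[[0.3,-3,0,0,0,0,1],[0.6,-6,0,0,0,0,1],[0.6,-6,0,0,0,0,1],[0,0,0,0,0,0,1],[-2,20,0,0,0,0,1],[-6,50,0,0,0,0,1],[-6,50,50,0,0,0,1],[-6,60,105,0,0,0,1],[-6,90,160,0,0,0,1],[-6,140,200,0,0,0,1],[-6,190,220,0,0,0,1],[-6,240,220,0,0,0,1]]'
python3 -m handwheel '[[-5,60,0,0,0,0,1],[-10,120,0,0,0,0,1],[-10,160,0,0,0,0,1],[-10,160,0,0,0,0,1]]'
python3 - <<'E'
from h import *
from station import tip_of
s=status.sense();print(s['clock'],s['eef_pos'],s['force'])
cv2.imwrite('pics/s7.png',get_image('scene')[0])
print(tip_of('jam_bowl_center','scene'))
cv2.imwrite('pics/t7.png',bowl_mat('top'))
for n in ['jam_bowl_center','mat_center','nut_bowl_center','pepper_mill_center']:print(n,tip_of(n,'top'))
E
```

```text
clock: 12.5
eef_pos: [0.5236, -0.013, 0.2411]
tcp_rot: [2.088, 2.341, 0.005]
force: [0.9, -0.6, 0.1]
opening: 0.0852
clock: 13.0
eef_pos: [0.5121, 0.1519, 0.2408]
tcp_rot: [2.08, 2.349, 0.006]
force: [0.3, -0.2, 0.1]
opening: 0.0852
13.0 [0.51206605 0.15193091 0.24080187] [ 0.32605532 -0.17890641  0.06666792]
[{'point': [0.5371, -0.3275, 0.0357], 'conf': 0.97}, {'point': [0.7034, -0.0475, 0.0794], 'conf': 0.31}]
jam bowl rim (array([ 0.54134653, -0.32837048]), np.float64(0.07101981560259793)) jam z.06 (array([ 0.54064551, -0.32722625]), np.float64(0.05859755923427286))
mat (array([ 0.54062222, -0.32924253]), np.float64(0.09007100172203564))
jam_bowl_center [{'point': [0.5369, -0.3289, 0.0337], 'conf': 0.95}]
mat_center []
nut_bowl_center [{'point': [0.7459, 0.1309, 0.0386], 'conf': 0.82}]
pepper_mill_center [{'point': [0.7026, -0.0474, 0.0791], 'conf': 0.8}]
```

View pics/s7.png

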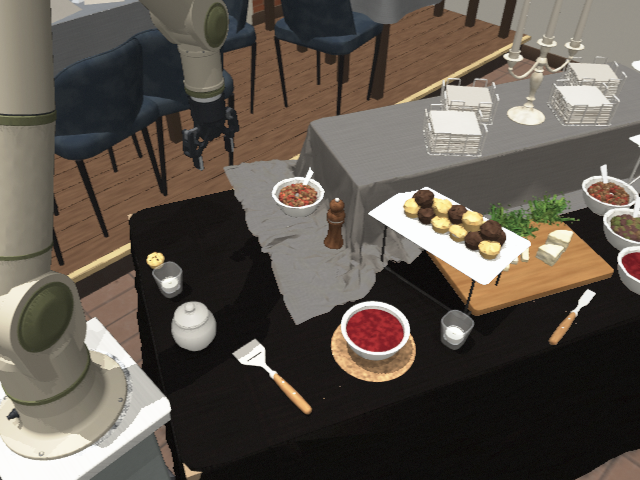

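View pics/t7.png

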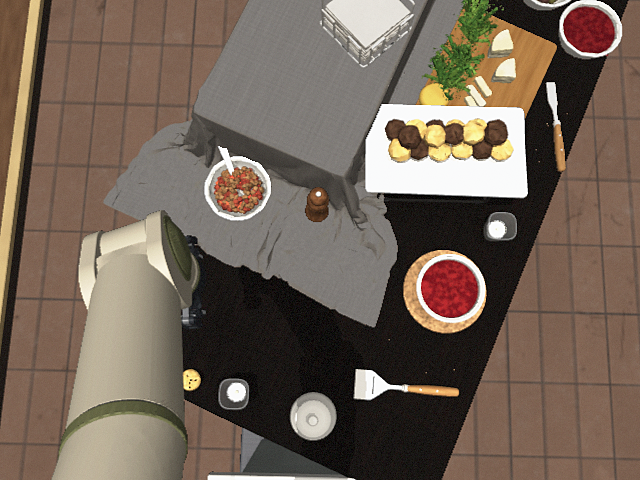

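The bowl stands upright at (451,288) in the top view. The offset from the mat there is parallax: fitted at rim height, the bowl is about 1 mm from the mat's middle. The nuts and mill haven't moved and the arm is clear, so I'm handing in.

```bash
python3 -c "
from station import order
print(order.finish_job())"
```

```text
the job is handed in; nothing more can be done
None
```

I pushed the jam bowl onto the cork mat without lifting it, with the open fingers cradling its rim. I then backed the arm well clear and handed the job in at about 13 s; no verdict is reported.

- **Bowl position:** in the last top picture, the circle fitted to the rim is about 1 mm from the mat's middle (limit 20 mm). The mat itself was still partly visible for its own fit. The network put the bowl about 4 mm from the fitted mat middle, within its stated error.
- **Upright:** the bowl looks level in both pictures. The networks put its middle about 34–36 mm above the table (limit 40 mm).
- **Forces:** readings between pushes stayed below about 3 N.
- **Bystanders:** the pepper mill reads within 3 mm of its starting position. The bowl of nuts reads about 6–7 mm off, which is roughly the detection error; it appears unmoved in the pictures and the arm never went near it.
- **Checks that disagreed or failed:**
  - While the arm partly hid the bowl, some mid-push rim fits came out a few mm off or with the wrong radius, so I relied on the jam outline and the finger position there.
  - The network did not find the mat at the end, with the bowl covering it.

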